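# Ready a belt drive: pair the pulleys with their shafts and hold back the ratchet tensioner

## Robot

A 7-joint arm with a two-finger parallel gripper is mounted at the origin on a cart in front of the work surface, level with it; the furniture and walls round the work are solid. World frame = base frame: x ahead of the robot, y to its left, z up, the work surface at z = 0. Lengths are in m, angles in rad, forces in N, time in s.
With the tool pointing down it reaches from about 0.4 to 0.85 m from the base axis. Payload 10.4 kg.
Tool frame: the origin (TCP) lies midway between the tips of the shut fingers; the grasp point (between the pads) lies 19 mm behind it; z points along the fingers, x is the direction in which the jaws open and shut, and the axes are right-handed (so a half turn about z gives the same grasp; the last joint's range is limited). The gripper opens to 85 mm and grips with 20 to 120 N. Pads are 22 mm wide; open, the fingers measure 114 mm over their backs; the gripper's body (76 mm by 85 mm) begins 54 mm behind the grasp point. The pads swing forward as they close: fully open they stand 13 mm farther back than shut.
Start: joints at [-1.284, 0.332, -0.065, 1.46, 0.022, 1.35, -0.088], TCP at [0.191, 0.595, 0.231] pointing down, gripper open.
Joint ranges: [-2.6, 2.6], [-0.5, 2.12], [-1.47, 1.34], [0.16, 2.42], [-1.27, 4.41], [0.06, 2.06], [-2.6, 2.6]. Speed limits (rad/s): [2.22, 2.22, 2.79, 2.79, 3.14, 3.14, 3.14].

## Interface

Orientations are given as a unit quaternion [x, y, z, w].
In Python, from workcell import monitor, eyes, ticket, models gives the robot as it stands.
- The arm moves only by the tool servo_tool, never from a script. Its argument "motion" is a list of rows, each a list of 7 numbers: the opening, from 0 (shut) to 1 (fully open), then the shift along the tool's x, y, z in m, then the turn, a rotation vector about the tool's x, y, z in degrees. In form: [[fingers, tx, ty, tz, rx, ry, rz], ...]. A call has 1 to 20 rows; each row is the pose to reach, as a shift and turn from the pose commanded when the call began, along the tool's axes at that moment; what a row does not reach only later rows make up. A row lasts 1/8 s, in which the tool goes at most 62.5 mm and 10.7 degrees, less where a joint would pass 70% of its speed; a pose out of reach is approached as far as the arm can. A call with a gripper value outside its range is refused whole. The fingers move at their own pace and stop on an object; "grip_force" is the grip in N (left out, the last holds). Time passes only in rows, so rows that repeat a pose let the fingers close. It gives the time, the measured TCP pose, the force and the opening at its end, in the units of the state.
- monitor.get_obs(): the state, without advancing time (a new reading comes with each control period).
- eyes.camera(name): name is "scene" or "top"; returns (picture, depth): 420x560x3 uint8, blue, green, red; 420x560 float32, m along the optical axis (not along the pixel's ray), 0 where there is no reading.
- eyes.camera_info(name): a dict with "intrinsics" (3x3 intrinsics, pixels), "k1" (the pictures are not rectified: a ray, as slopes to the right and down, at radius r is drawn at 1 + k1 r^2 times it, then the intrinsics apply), "extrinsics" (4x4, takes a point from world to camera coordinates). Camera axes: x right, y down, z forward; pixel columns grow to the right and rows downward; lengths in m; the calibration is good to about 2 mm. A picture is of the moment at which its call begins. camera_info takes no time and is no camera call.
- ticket.hand_in(): hands the job in, once; it reports no verdict.
Trained networks look in the newest picture that a camera, given by its name, has taken for a name from the list of things; names that differ only in an ending like _2 or _b are one class to them, and where a whole thing is asked for, a point or a joint stands for the part that bears it (a point fixed in the world has none). Each returns a list of dicts, best first, with "confidence" (0 to 1); they miss things now and then, are a little off and sometimes report something else, mostly with a low value. They report only what shows in the picture. A call takes as long as a camera call.
- models.boxes_of(camera, thing): "point" ([x, y, z] in m, in the coordinates of the camera as it stood for that picture, good to about 4 mm: the middle of the surface that is visible of it).
The state is a dict: "clock": time; "joint_pos": joint angles; "joint_velocities": joint speeds; "tau": joint torques, N m; "position": TCP position; "ee_rot": TCP orientation; "ft_force": force on the tool from outside, world axes, zero at the start; "torque": the same for the moment, N m; "grip_width": opening from 0.0 (shut) to 1.0 (fully open).
Only numpy, scipy, OpenCV 4.12 (cv2) and the standard library are available. Lean on these libraries where they do the work, as an engineer would, in place of code of your own. Each camera call takes 0.05 s, during which the arm holds its last target. There are 200 camera calls.

## Task

Make the small belt drive on the tool wallet ready for its belt: put each loose toothed pulley on the shaft that fits its bore (big black pulley on the thick shaft, small brass pulley on the thin shaft), fully down onto its shoulder. Then push the sprung blue tensioner arm back by its red finger post, away from the two shafts, past the last click of its ratchet and on until it is nearly at its back stop, and finish while still holding it there with the fingers, off the pawl, so that a colleague can slip the belt on: do not let go. Leave the orange tape roll, the red hex key set and the black battery where they lie.

Things in the scene. Friction and masses are not known exactly. Their poses are not given: they have to be found in the camera images.
- belt_drive: Belt drive chassis, fixed: a flat aluminium plate 150 x 200 mm (its x and y) on four brass pillars, standing on the flat tool wallet that lies on the bench. Origin under the centre of the plate at the level of its feet; z up. The plate's top is 41 mm above the origin. Both shafts stand near its +x edge, the thick one toward +y, the thin one toward -y; the tensioner arm is pivoted near the -x edge.
- thick_seat (a point): Where the middle of the big pulley is when it is fully down on the thick steel shaft: on the shaft's axis, 12 mm above its shoulder. The shaft is upright, 16 mm in diameter, its shoulder (23 mm in diameter) 10 mm above the plate; the shaft ends 25 mm above this point, the last 5 mm coned to 9 mm diameter.
- thin_seat (a point): Where the middle of the small pulley is when it is fully down on the thin steel shaft: on the shaft's axis, 12 mm above its shoulder. The shaft is upright, 10 mm in diameter, its shoulder (17 mm in diameter) 10 mm above the plate; the shaft ends 25 mm above this point, the last 5 mm coned to 3 mm diameter.
- big_pulley_mid (a point): Centre (half-way up, on the axis) of the big black toothed pulley, loose, lying flat on the bench: 50 mm outside diameter, 24 mm high, with an 18 mm through bore; z is its axis, and it is the same either way up. About 0.09 kg. Grip it across the rim.
- small_pulley_mid (a point): Centre (half-way up, on the axis) of the small brass-coloured toothed pulley, loose, lying flat on the bench: 38 mm outside diameter, 24 mm high, with a 12 mm through bore; z is its axis, and it is the same either way up. About 0.12 kg. Grip it across the rim.
- tensioner_post (a point): Point on the axis of the red finger post, 16 mm below its top. The post is an upright round rod 14 mm in diameter and 36 mm long that stands on the free end of the blue tensioner arm, over a white idler roller 22 mm in diameter whose top lies 21 mm below this point. The post moves with the arm, on a circle of 77 mm radius round tensioner_pivot.
- tensioner_pivot (a point): Point on the upright axis about which the tensioner arm turns, at the same height as tensioner_post; the pivot stud itself ends 16 mm below it.
- tensioner (a joint): Angle of the sprung tensioner arm in rad: 0 = sprung fully forward between the shafts, 0.74 = back stop; grows as the post swings clockwise seen from above. The spring drives it to 0: 2.5 N at the post at 0, 9 N at the stop, a few N more while a tooth lifts the pawl. The ratchet clicks near 0.20, 0.38, 0.56; let go, the arm hangs on the pawl about 0.02 lower. It starts at 0 or on an early click.
- pawl (a joint): Travel in m of the sprung brass pawl slider: 0 = dropped in (between the teeth), up to about 0.004 while a tooth of the arm passes under it. It works by itself and need not be touched; its black knob on top only releases the ratchet.
- red_tape: Orange roll of insulating tape, 62 mm in diameter, 19 mm high, lying flat on the bench; to be left alone. Origin at the centre of its underside.
- hex_keys: Red folding hex key set, 22 x 86 x 28 mm, on the bench; to be left alone. Origin at the centre of its underside.
- battery_block: Black and orange block battery, 26 x 52 x 17 mm, on the bench; to be left alone. Origin at the centre of its underside.

How it is judged:
On the way, in this order (a step that is already met when the one before it is completed fails the run):
1. both pulleys are fully down on their own shafts (distance between big_pulley_mid and thick_seat below 0.004 m and distance between small_pulley_mid and thin_seat below 0.004 m), for 0.2 s.
2. the fingers have pushed the tensioner arm back past the last ratchet click (value of joint tensioner above 0.6 rad and contact force between the fingers and tensioner above 2 N), for 0.2 s.
At the end, for the whole second after the job is handed in: Both pulleys sit level on their own shafts with their middles within 4 mm of the seat points; the tensioner arm is held still by the fingers (more than 2 N on it) at more than 0.60 rad, past the last click, with the pawl dropped in (under 1.5 mm) and carrying nothing (all of step 1 and all of step 2 and angle between each of big_pulley_mid, small_pulley_mid's own z axis and vertical below 0.1 rad and value of joint pawl below 0.0015 m and contact force between pawl and tensioner below 1 N and velocity of joint tensioner between -0.1 and 0.1 rad/s); the arm keeps its last pose, push and grip.
It fails at once if the tape roll, hex key set or battery is moved by more than 20 mm (distance of any of red_tape, hex_keys, battery_block from where it was at the start of the episode above 0.02 m).
It also fails if it takes over 64 s, if anything falls off the work surface, if the arm or the gripper's body presses on something with over 40 N, if the wrist force passes 120 N, or if a joint passes its speed limit or range.

## Working session

There is one attempt and no reset: what is moved stays moved. The work goes in short steps, Python scripts to look and compute and a tool call to move; the robot and the scene stay as the last step left them, time stands still between calls to the robot, and variables do not carry over. Pictures are saved under pics/ and viewed, about 8 in all and at most 12, crops included, and the job is handed in when it is done.

Besides the shell and the picture viewer there is one more tool, called after "Call:" as a command line: name --pt "numbers of a row" for each row, then --argument value for the rest. servo_tool: Moves the arm, as the interface text tells. Its arguments: {"type":"object","properties":{"motion":{"type":"array"},"grip_force":{"type":"number"}},"required":["motion"]}

```bash
mkdir -p pics; ls
cat > h.py <<'E'
import numpy as np, cv2
from workcell import monitor, eyes, ticket, models
def deproj(name,u,v,d):
    c=eyes.camera_info(name);K=np.array(c["intrinsics"]);T=np.array(c["extrinsics"]);k=c["k1"]
    p=cv2.undistortPoints(np.array([[[u,v]]],float),K,np.array([k,0,0,0.]))[0,0]
    return (np.linalg.inv(T)@[p[0]*d,p[1]*d,d,1])[:3]
def proj(name,P):
    c=eyes.camera_info(name);K=np.array(c["intrinsics"]);T=np.array(c["extrinsics"]);k=c["k1"]
    q=T@np.r_[P,1];s=q[:2]/q[2];s=s*(1+k*(s@s));return K[:2,:2]@s+K[:2,2]
def world(name,p):
    return (np.linalg.inv(np.array(eyes.camera_info(name)["extrinsics"]))@np.r_[p,1])[:3]
E
python3 - <<'E'
from h import *
o=monitor.get_obs();print({k:np.round(v,3) for k,v in o.items()})
for n in("top","scene"):
    im,d=eyes.camera(n);cv2.imwrite(f"pics/{n}0.png",im);np.save(f"{n}0.npy",d)
    c=eyes.camera_info(n);print(n,np.round(c["intrinsics"],1).tolist(),c["k1"],np.round(c["extrinsics"],3).tolist())
    for t in["big_pulley_mid","small_pulley_mid","tensioner_post","tensioner_pivot","belt_drive","red_tape","hex_keys","battery_block"]:
        print(t,[(round(b["confidence"],2),np.round(world(n,b["point"]),3).tolist()) for b in models.boxes_of(n,t)[:2]])
E
```

```text
pics
{'clock': np.float64(0.0), 'joint_pos': array([-1.284,  0.333, -0.065,  1.461,  0.022,  1.35 , -0.088]), 'joint_velocities': array([ 0.001,  0.001,  0.   , -0.   , -0.   ,  0.001,  0.001]), 'tau': array([-0.0000e+00, -6.2545e+01,  4.9000e-02, -3.9161e+01,  1.6000e-02,
        1.0000e-02, -0.0000e+00]), 'position': array([0.19 , 0.595, 0.23 ]), 'ee_rot': array([ 0.808,  0.59 , -0.001,  0.   ]), 'ft_force': array([-0.094, -1.258, -0.508]), 'torque': array([-0.018, -0.012,  0.035]), 'grip_width': np.float64(0.998)}
top [[481.6, 0.0, 289.2], [0.0, 481.6, 210.1], [0.0, 0.0, 1.0]] 0.010394501465820157 [[0.002, -1.0, -0.008, 0.057], [-0.999, -0.001, -0.048, 0.527], [0.048, 0.008, -0.999, 1.104], [0.0, 0.0, 0.0, 1.0]]
big_pulley_mid [(0.61, [0.449, -0.058, 0.027])]
small_pulley_mid [(0.78, [0.572, -0.033, 0.021])]
tensioner_post [(0.88, [0.546, 0.212, 0.063])]
tensioner_pivot [(0.95, [0.565, 0.202, 0.046])]
belt_drive [(0.64, [0.565, 0.203, 0.046])]
red_tape [(0.71, [0.379, -0.214, 0.017])]
hex_keys [(0.91, [0.381, 0.15, 0.021]), (0.32, [0.543, 0.214, 0.062])]
battery_block [(0.73, [0.669, -0.017, 0.015])]
scene [[527.1, 0.0, 283.7], [0.0, 527.1, 211.4], [0.0, 0.0, 1.0]] -0.12158461215521202 [[0.747, -0.665, -0.005, -0.372], [-0.508, -0.566, -0.649, 0.372], [0.429, 0.488, -0.761, 1.083], [0.0, 0.0, 0.0, 1.0]]
big_pulley_mid [(0.86, [0.445, -0.064, 0.021])]
small_pulley_mid [(0.49, [0.569, -0.032, 0.022])]
tensioner_post [(0.73, [0.56, 0.197, 0.063])]
tensioner_pivot [(0.68, [0.557, 0.189, 0.05])]
belt_drive [(0.77, [0.556, 0.188, 0.047])]
red_tape [(0.75, [0.376, -0.22, 0.017])]
hex_keys [(0.86, [0.373, 0.134, 0.018]), (0.4, [0.556, 0.188, 0.048])]
battery_block [(0.72, [0.376, -0.221, 0.016]), (0.68, [0.664, -0.02, 0.019])]
```

View pics/top0.png

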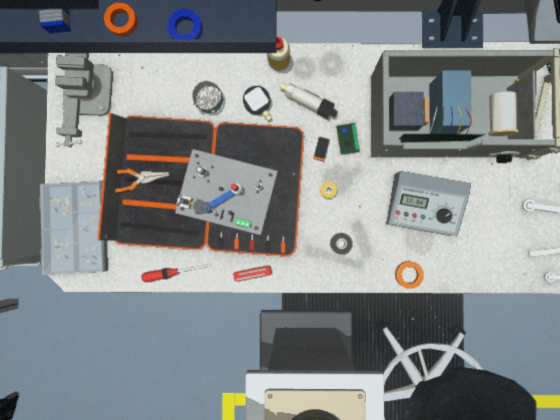

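View pics/scene0.png

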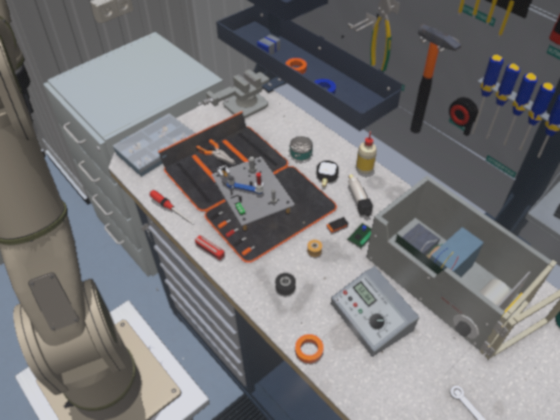

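The top view shows the plate at about (227,190), the black pulley at (341,243), the brass one at (328,189), the tape at (409,274), the hex keys at (252,273) and the battery at (321,148). I'll zoom in on the plate next.

Run:
```python
from h import *
a=cv2.imread("pics/top0.png")[140:240,170:285];b=cv2.imread("pics/scene0.png")[145:240,205:305]
a=cv2.resize(a,(400*115//100,400),interpolation=3);b=cv2.resize(b,None,fx=3.3,fy=3.3,interpolation=3);b=cv2.copyMakeBorder(b,0,400-b.shape[0],0,0,0)
cv2.imwrite("pics/z1.png",np.hstack([a,b]))
```

```text
(no output)
```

View pics/z1.png

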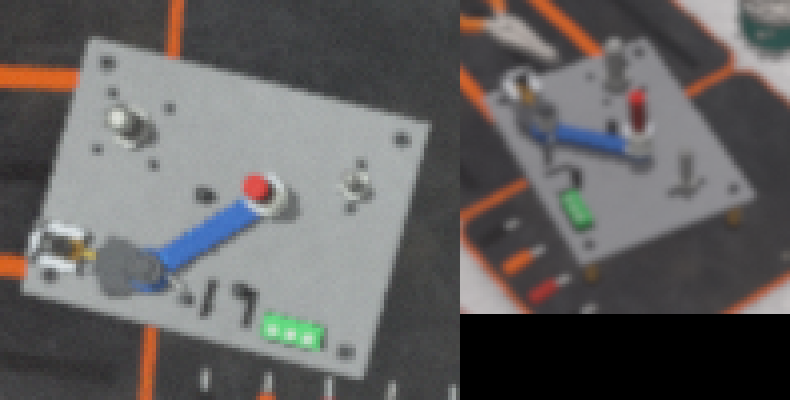

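Plate corners in the zoom are about (90,38), (430,122), (365,378) and (22,292). The thick shaft is at (120,120), the thin shaft at (355,187), the post at (258,188) and the arm pivot near (150,272). Next I'll measure these from depth.

```bash
cat >> h.py <<'E'
def cloud(name,d):
    c=eyes.camera_info(name);K=np.array(c["intrinsics"]);T=np.array(c["extrinsics"]);h,w=d.shape
    uv=np.stack(np.meshgrid(np.arange(w),np.arange(h)),-1).reshape(-1,1,2).astype(float)
    p=cv2.undistortPoints(uv,K,np.array([c["k1"],0,0,0.])).reshape(h,w,2)
    P=np.dstack([p*d[...,None],d])
    return (P-T[:3,3])@T[:3,:3]
E
python3 - <<'E'
from h import *
np.set_printoptions(suppress=True,precision=4,linewidth=150)
for n in("top","scene"):
    d=np.load(f"{n}0.npy");X=cloud(n,d);im=cv2.imread(f"pics/{n}0.png").astype(int)
    if n=="top":
        cs=[(170+u/4,140+v/4) for u,v in[(90,38),(430,122),(365,378),(22,292)]]
        C=np.array([deproj(n,u,v,np.median(d[165:170,215:222])) for u,v in cs]);print("corners",C)
    def st(name,c,r,z0,z1,f=None):
        m=(np.hypot(X[...,0]-c[0],X[...,1]-c[1])<r)&(X[...,2]>z0)&(X[...,2]<z1)&(d>0)
        if f is not None:m&=f
        P=X[m]
        if len(P):print(n,name,len(P),"mean",P.mean(0),"min",P.min(0),"max",P.max(0),"zpct",np.percentile(P[:,2],[10,50,90,98]))
    b,g,r=im[...,0],im[...,1],im[...,2]
    st("big",(.447,-.061),.045,.012,.04);st("small",(.571,-.033),.035,.012,.04)
    st("bench",(.5,-.1),.03,-.02,.02);st("plate",(.60,.24),.02,.03,.06)
    st("redpost",(.555,.205),.06,.03,.15,(r>130)&(g<80)&(b<80))
    st("blue",(.555,.23),.08,.03,.15,(b>130)&(r<100))
    for nm,u,v in[("thick",200,170),("thin",258.7,186.7)]:
        c=C.mean(0) if n=="top" else c0
        c0=c
    if n=="top": S={k:deproj(n,u,v,1.02) for k,u,v in[("thick",200.5,170.5),("thin",258.7,186.5)]};print(S)
    for k in S: st(k,S[k],.025,.060,.15);st(k+"hi",S[k],.025,.075,.15)
E
```

```text
corners [[0.6622 0.2766 0.0488]
 [0.6151 0.0843 0.045 ]
 [0.4704 0.1209 0.0383]
 [0.5187 0.3148 0.0422]]
top big 331 mean [ 0.4501 -0.062   0.0229] min [ 0.4261 -0.0865  0.0159] max [ 0.4742 -0.0379  0.0285] zpct [0.0206 0.0229 0.0254 0.0274]
top small 190 mean [ 0.5741 -0.0326  0.0229] min [ 0.5566 -0.0502  0.0159] max [ 0.5919 -0.0152  0.0283] zpct [0.0204 0.0231 0.0254 0.0267]
top bench 512 mean [ 0.5    -0.1    -0.0013] min [ 0.4719 -0.1294 -0.0077] max [ 0.5282 -0.0705  0.0043] zpct [-0.0037 -0.0012  0.0011  0.0028]
top plate 225 mean [0.5989 0.2387 0.0479] min [0.5817 0.2206 0.0412] max [0.6183 0.2598 0.0589] zpct [0.0445 0.0474 0.0517 0.058 ]
top redpost 12 mean [0.5704 0.1724 0.1174] min [0.5663 0.1693 0.1145] max [0.575  0.1777 0.1205] zpct [0.1158 0.1175 0.1189 0.1201]
top blue 172 mean [0.5485 0.2117 0.061 ] min [0.5201 0.1803 0.045 ] max [0.5706 0.2494 0.0809] zpct [0.058  0.0611 0.0638 0.0742]
{'thick': array([0.6058, 0.2451, 0.1156]), 'thin': array([0.5721, 0.1218, 0.1131])}
top thick 60 mean [0.6095 0.2496 0.0848] min [0.6029 0.2433 0.0609] max [0.6168 0.2578 0.0956] z
[... 1081 characters left out ...]
206] zpct [0.1153 0.1177 0.1202 0.1205]
scene blue 81 mean [0.5476 0.2108 0.0614] min [0.5302 0.1833 0.0454] max [0.5739 0.2394 0.0656] zpct [0.0592 0.0617 0.0644 0.0653]
scene thick 65 mean [0.6057 0.2512 0.0791] min [0.598  0.2443 0.0601] max [0.6173 0.26   0.0954] zpct [0.0641 0.0789 0.0928 0.0945]
scene thickhi 37 mean [0.6059 0.2517 0.0873] min [0.6005 0.2455 0.0776] max [0.6159 0.26   0.0954] zpct [0.0789 0.0884 0.0934 0.0948]
scene thin 41 mean [0.5739 0.1271 0.078 ] min [0.5701 0.1217 0.0604] max [0.5783 0.1347 0.0953] zpct [0.0618 0.0802 0.091  0.0945]
scene thinhi 24 mean [0.574  0.1274 0.0858] min [0.5701 0.1234 0.0759] max [0.5783 0.1329 0.0953] zpct [0.0791 0.087  0.0929 0.0948]
```

```bash
cat >> h.py <<'E'
from scipy.spatial.transform import Rotation as Ro
def go(P,yaw):
    o=monitor.get_obs();R=Ro.from_quat(o["ee_rot"])
    y=np.radians(yaw);Rt=Ro.from_matrix(np.array([[np.cos(y),np.sin(y),0],[np.sin(y),-np.cos(y),0],[0,0,-1]]))
    t=R.inv().apply(np.array(P)-o["position"]);r=(R.inv()*Rt).as_rotvec(degrees=True)
    print("row:",np.round(t,4).tolist(),np.round(r,2).tolist(), "t",round(float(o["clock"]),2),"yaw",np.round(np.degrees(np.arctan2(*R.as_matrix()[1::-1,0])),2))
E
python3 - <<'E'
from h import *
np.set_printoptions(suppress=True,precision=4,linewidth=150)
for n in("top","scene"):
    d=np.load(f"{n}0.npy");X=cloud(n,d);im=cv2.imread(f"pics/{n}0.png").astype(int)
    for k,c,r,z in[("thick",(.609,.251),.02,.0905),("thin",(.576,.1265),.02,.0905),("big",(.449,-.061),.04,.02),("small",(.572,-.032),.03,.02),("post",(.57,.1735),.02,.112)]:
        P=X[(np.hypot(X[...,0]-c[0],X[...,1]-c[1])<r)&(X[...,2]>z)&(X[...,2]<.13)];print(n,k,len(P),P.mean(0),(P.min(0)+P.max(0))/2)
    b,g,r=im[...,0],im[...,1],im[...,2]
    m=(np.hypot(X[...,0]-.55,X[...,1]-.21)<.06)&(b>120)&(r<90)&(X[...,2]>.054)&(X[...,2]<.068);P=X[m][:,:2]
    w,V=np.linalg.eigh(np.cov(P.T));print("blue",P.mean(0),"dir",V[:,1],np.ptp((P-P.mean(0))@V[:,1]))
go((.43,.27,.2),30);go((.449,-.061,.11),-14)
E
```

```text
top thick 26 [0.6104 0.2515 0.0929] [0.6099 0.2508 0.0933]
top thin 11 [0.5781 0.1258 0.0931] [0.5785 0.1259 0.0947]
top big 308 [ 0.4501 -0.0619  0.0232] [ 0.4501 -0.0621  0.0243]
top small 177 [ 0.574  -0.0324  0.0233] [ 0.574  -0.0326  0.0242]
top post 36 [0.5712 0.1741 0.1173] [0.5709 0.1739 0.1165]
blue [0.5488 0.2102] dir [-0.5417  0.8406] 0.07599417027470093
scene thick 14 [0.6069 0.2525 0.0928] [0.6067 0.2517 0.0932]
scene thin 6 [0.5741 0.1262 0.0927] [0.5739 0.1261 0.093 ]
scene big 248 [ 0.4476 -0.0604  0.0226] [ 0.4482 -0.06    0.0243]
scene small 121 [ 0.5711 -0.0304  0.0228] [ 0.571  -0.0308  0.0238]
scene post 23 [0.5677 0.1751 0.1165] [0.5683 0.1764 0.1163]
blue [0.5469 0.2097] dir [-0.5013  0.8653] 0.05838311031470825
row: [-0.2368, 0.3272, 0.0313] [-0.0, -0.01, 42.25] t 0.9 yaw 72.25
row: [-0.5463, 0.4462, 0.1213] [-0.01, -0.01, 86.25] t 0.9 yaw 72.25
```

Call:
servo_tool --pt "0.8 -0.04 0.055 0.01 0 0 10" --pt "0.8 -0.08 0.11 0.02 0 0 20" --pt "0.8 -0.12 0.165 0.03 0 0 30" --pt "0.8 -0.17 0.21 0.03 0 0 40" --pt "0.8 -0.22 0.25 0.03 0 0 50" --pt "0.8 -0.275 0.28 0.03 0 0 60" --pt "0.8 -0.33 0.31 0.04 0 0 70" --pt "0.8 -0.385 0.34 0.06 0 0 80" --pt "0.8 -0.44 0.37 0.09 0 0 86.25" --pt "0.8 -0.495 0.41 0.11 0 0 86.25" --pt "0.8 -0.546 0.446 0.12 0 0 86.25" --pt "0.8 -0.546 0.446 0.12 0 0 86.25" --pt "0.8 -0.546 0.446 0.12 0 0 86.25"

```text
clock: 2.52
position: [0.4488, -0.0638, 0.1109]
ee_rot: [0.992, -0.124, -0.0, 0.001]
ft_force: [-0.1, 0.6, -0.0]
grip_width: 0.803
```

Run:
```python
from h import *
o=monitor.get_obs();print(o["position"],o["grip_width"],o["ft_force"]);go((.449,-.0612,.002),-14)
```

```text
[ 0.44883256 -0.06384882  0.11092947] 0.802908367569473 [-0.10691113  0.61537183 -0.03309587]
row: [-0.0005, -0.0027, 0.1089] [0.07, 0.01, -0.3] t 2.52 yaw -14.3
```

Call:
servo_tool --pt "0.8 0 -0.002 0.05 0 0 0" --pt "0.8 0 -0.002 0.09 0 0 0" --pt "0.8 0 -0.002 0.108 0 0 0" --pt "0.8 0 -0.002 0.108 0 0 0" --pt "0.5 0 -0.002 0.108 0 0 0" --pt "0.4 0 -0.002 0.108 0 0 0" --pt "0.4 0 -0.002 0.108 0 0 0" --pt "0.4 0 -0.002 0.108 0 0 0" --pt "0.4 0 -0.002 0.108 0 0 0" --grip_force 40

```text
clock: 3.65
position: [0.4501, -0.0583, 0.0047]
ee_rot: [0.993, -0.122, 0.001, -0.001]
ft_force: [-2.4, -0.6, 5.6]
grip_width: 0.574
```

Run:
```python
from h import *
o=monitor.get_obs();print(o["position"],o["grip_width"],o["ft_force"]);go((.449,-.0612,.002),-14);go((.6087,.252,.14),-14)
```

```text
[ 0.45009331 -0.05829117  0.00467368] 0.5739307671391995 [-2.40439062 -0.64540845  5.60924542]
row: [-0.0004, 0.0031, 0.0027] [-0.09, -0.08, 0.01] t 3.65 yaw -13.99
row: [0.0791, -0.3396, -0.1347] [-0.09, -0.08, 0.01] t 3.65 yaw -13.99
```

Call:
servo_tool --pt "0.4 0 0 -0.05 0 0 0" --pt "0.4 0 -0.02 -0.1 0 0 0" --pt "0.4 0.02 -0.07 -0.145 0 0 0" --pt "0.4 0.035 -0.125 -0.15 0 0 0" --pt "0.4 0.045 -0.18 -0.15 0 0 0" --pt "0.4 0.06 -0.235 -0.15 0 0 0" --pt "0.4 0.07 -0.29 -0.15 0 0 0" --pt "0.4 0.079 -0.33 -0.145 0 0 0" --pt "0.4 0.079 -0.3427 -0.14 0 0 0" --pt "0.4 0.079 -0.3427 -0.14 0 0 0" --pt "0.4 0.079 -0.3427 -0.14 0 0 0" --pt "0.4 0.079 -0.3427 -0.14 0 0 0"

```text
clock: 5.15
position: [0.6091, 0.2532, 0.1441]
ee_rot: [0.992, -0.123, 0.0, -0.0]
ft_force: [0.4, 0.1, -1.0]
grip_width: 0.573
```

Run:
```python
from h import *
np.set_printoptions(suppress=True,precision=4)
o=monitor.get_obs();print(o["position"],o["grip_width"],o["ft_force"]);go((.6094,.255,.10),-14);go((.6094,.255,.062),-14)
for n in("top","scene"):
    im,d=eyes.camera(n);np.save(n+"1.npy",d);cv2.imwrite(f"pics/{n}1.png",im)
    u,v=proj(n,(.609,.252,.12)).astype(int);c=im[max(0,v-60):v+60,max(0,u-60):u+60];cv2.imwrite(f"pics/{n}1c.png",cv2.resize(c,(400,400),interpolation=3))
    print(n,u,v)
cv2.imwrite("pics/z2.png",np.hstack([cv2.imread("pics/top1c.png"),cv2.imread("pics/scene1c.png")]))
```

```text
[0.6091 0.2532 0.1441] 0.5725520261969348 [ 0.4465  0.0824 -0.9898]
row: [-0.0001, -0.0018, 0.0441] [-0.03, -0.03, -0.1] t 5.15 yaw -14.1
row: [-0.0002, -0.0017, 0.0821] [-0.03, -0.03, -0.1] t 5.15 yaw -14.1
top 196 168
scene 251 150
```

View pics/z2.png

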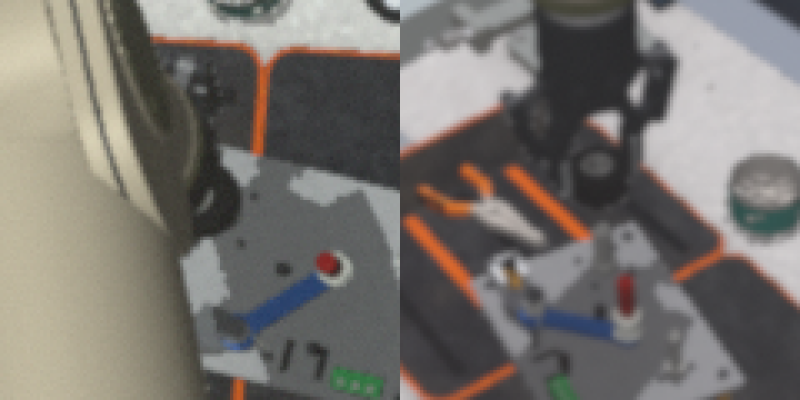

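The right panel shows the held pulley at (600,175), level, directly above the thick shaft tip at (600,225). I'll lower it until it is part way on.

Call:
servo_tool --pt "0.4 0 -0.0018 0.025 0 0 0" --pt "0.4 0 -0.0018 0.04 0 0 0" --pt "0.4 0 -0.0018 0.048 0 0 0" --pt "0.4 0 -0.0018 0.056 0 0 0" --pt "0.4 0 -0.0018 0.06 0 0 0" --pt "0.4 0 -0.0018 0.06 0 0 0" --pt "0.4 0 -0.0018 0.06 0 0 0"

```text
clock: 6.12
position: [0.6103, 0.2562, 0.0834]
ee_rot: [0.993, -0.122, 0.001, -0.0]
ft_force: [6.9, 0.1, -3.5]
grip_width: 0.577
```

Run:
```python
from h import *
o=monitor.get_obs();print(o["position"],o["grip_width"],o["ft_force"],o["torque"]);go((.6094,.255,.062),-14)
```

```text
[0.61025274 0.25619096 0.08342343] 0.5768391256696281 [ 6.85186549  0.08328176 -3.51239016] [ 0.04642995 -1.54808346  0.01831136]
row: [-0.0006, 0.0014, 0.0214] [-0.03, -0.11, -0.02] t 6.12 yaw -14.02
```

Call:
servo_tool --pt "0.4 0.001 0.001 0.006 0 0 0" --pt "0.4 0.001 0.001 0.013 0 0 0" --pt "0.4 0.001 0.001 0.018 0 0 0" --pt "0.4 0.001 0.001 0.022 0 0 0" --pt "0.4 0.001 0.001 0.023 0 0 0" --pt "0.4 0.001 0.001 0.023 0 0 0"

```text
clock: 6.88
position: [0.6104, 0.2556, 0.0628]
ee_rot: [0.993, -0.122, 0.0, -0.001]
ft_force: [-5.9, -1.3, 21.3]
grip_width: 0.578
```

Call:
servo_tool --pt "0.75 0 0 -0.001 0 0 0" --pt "0.75 0 0 -0.001 0 0 0" --pt "0.75 0 0 -0.001 0 0 0" --pt "0.75 0 0 -0.03 0 0 0" --pt "0.75 0 0 -0.08 0 0 0" --pt "0.75 0 0 -0.09 0 0 0" --pt "0.75 0 0 -0.09 0 0 0"

```text
clock: 7.75
position: [0.6101, 0.2553, 0.1504]
ee_rot: [0.993, -0.122, 0.0, -0.0]
ft_force: [0.1, -0.1, -0.4]
grip_width: 0.753
```

Run:
```python
from h import *
o=monitor.get_obs();print(o["position"],o["grip_width"],o["ft_force"]);go((.5725,-.0315,.11),-14);
```

```text
[0.61011692 0.25525009 0.15043642] 0.752619297832193 [ 0.05959015 -0.13616989 -0.38361581]
row: [0.0329, 0.2874, 0.0403] [-0.03, -0.02, 0.0] t 7.75 yaw -14.0
```

Call:
servo_tool --pt "0.7 0.007 0.055 0 0 0 0" --pt "0.7 0.014 0.11 0 0 0 0" --pt "0.7 0.021 0.17 0 0 0 0" --pt "0.7 0.028 0.23 0.01 0 0 0" --pt "0.7 0.033 0.28 0.04 0 0 0" --pt "0.7 0.033 0.2874 0.07 0 0 0" --pt "0.7 0.033 0.2874 0.09 0 0 0" --pt "0.7 0.033 0.2874 0.09 0 0 0"

```text
clock: 8.75
position: [0.5713, -0.0305, 0.0583]
ee_rot: [0.993, -0.121, -0.002, 0.0]
ft_force: [0.2, -0.1, 0.5]
grip_width: 0.698
```

Run:
```python
from h import *
o=monitor.get_obs();print(o["position"],o["grip_width"],o["ft_force"]);go((.5725,-.0315,.005),-14);
im,d=eyes.camera("scene");np.save("s2.npy",d);X=cloud("scene",d)
P=X[(np.hypot(X[...,0]-.608,X[...,1]-.253)<.035)&(X[...,2]>.055)];print(len(P),np.percentile(P[:,2],[50,80,98]))
P=X[(np.hypot(X[...,0]-.608,X[...,1]-.253)<.035)&(X[...,2]>.076)&(X[...,2]<.086)];print(len(P),P.mean(0),(P.min(0)+P.max(0))/2)
```

```text
[ 0.57129626 -0.03048745  0.05825992] 0.697539958538568 [ 0.17626925 -0.13368427  0.48865393]
row: [0.0016, 0.0006, 0.0533] [0.07, 0.21, 0.08] t 8.75 yaw -13.92
304 [0.07967038 0.08283779 0.09417709]
183 [0.60548357 0.25229095 0.08079049] [0.60584631 0.25540605 0.08105025]
```

Call:
servo_tool --pt "0.7 0 0 0.035 0 0 0" --pt "0.7 0 0 0.054 0 0 0" --pt "0.7 0 0 0.056 0 0 0" --pt "0.35 0 0 0.056 0 0 0" --pt "0.3 0 0 0.056 0 0 0" --pt "0.3 0 0 0.056 0 0 0" --pt "0.3 0 0 0.056 0 0 0" --pt "0.3 0 0 0.056 0 0 0"

```text
clock: 9.8
position: [0.5734, -0.0316, 0.0056]
ee_rot: [0.993, -0.122, 0.001, -0.0]
ft_force: [-1.5, 0.7, 7.7]
grip_width: 0.431
```

Run:
```python
from h import *
o=monitor.get_obs();print(o["position"],o["grip_width"],o["ft_force"]);go((.5725,-.0315,.005),-14);go((.577,.1266,.15),-14)
```

```text
[ 0.57343542 -0.03157922  0.00561887] 0.43143986520682653 [-1.45833668  0.68133326  7.70458372]
row: [-0.0009, 0.0002, 0.0006] [-0.06, -0.1, 0.0] t 9.8 yaw -14.0
row: [-0.0346, -0.1545, -0.1443] [-0.06, -0.1, 0.0] t 9.8 yaw -14.0
```

Call:
servo_tool --pt "0.3 0 0 -0.05 0 0 0" --pt "0.3 0 0 -0.1 0 0 0" --pt "0.3 -0.01 -0.04 -0.125 0 0 0" --pt "0.3 -0.02 -0.09 -0.125 0 0 0" --pt "0.3 -0.03 -0.135 -0.12 0 0 0" --pt "0.3 -0.0346 -0.1545 -0.1145 0 0 0" --pt "0.3 -0.0346 -0.1545 -0.1145 0 0 0" --pt "0.3 -0.0346 -0.1545 -0.1145 0 0 0" --pt "0.3 -0.0346 -0.1545 -0.1145 0 0 0"

```text
clock: 10.92
position: [0.5767, 0.1247, 0.1192]
ee_rot: [0.992, -0.123, 0.0, 0.0]
ft_force: [0.6, -0.3, -1.4]
grip_width: 0.43
```

Run:
```python
from h import *
o=monitor.get_obs();print(o["position"],o["grip_width"],o["ft_force"]);go((.577,.1266,.09),-14)
for n in("top","scene"):
    im,d=eyes.camera(n)
    u,v=proj(n,(.577,.127,.1)).astype(int);c=im[max(0,v-50):v+50,max(0,u-50):u+50];cv2.imwrite(f"pics/{n}2c.png",cv2.resize(c,(400,400),interpolation=3))
    print(n,[proj(n,(.577,.1266,z)).round(1) for z in(.0945,.13)],u,v)
cv2.imwrite("pics/z3.png",np.hstack([cv2.imread("pics/top2c.png"),cv2.imread("pics/scene2c.png")]))
```

```text
[0.57665538 0.12468289 0.11915278] 0.43027563712821276 [ 0.6369636  -0.27769037 -1.36791149]
row: [-0.0001, -0.0019, 0.0292] [0.01, -0.03, -0.15] t 10.93 yaw -14.15
top [array([257.1, 185.1]), array([255.8, 183.4])] 256 184
scene [array([273.6, 189.5]), array([273.3, 179.7])] 273 187
```

View pics/z3.png

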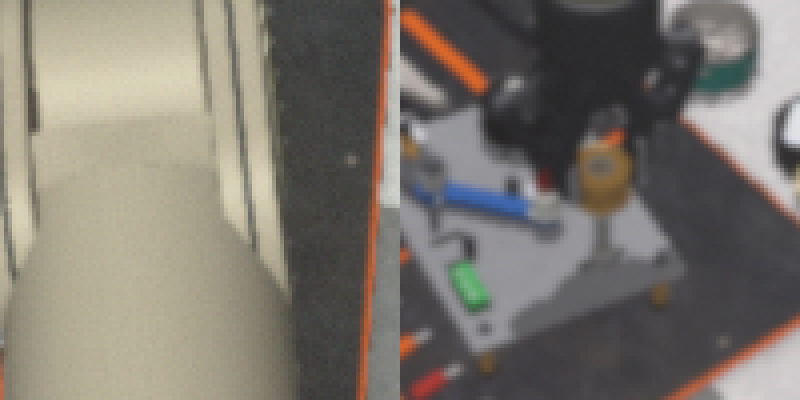

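The brass pulley at (605,180) is level and lined up over the thin shaft at (602,240). I'll lower it.

Call:
servo_tool --pt "0.3 0 -0.001 0.01 0 0 0" --pt "0.3 0 -0.001 0.018 0 0 0" --pt "0.3 0 -0.001 0.025 0 0 0" --pt "0.3 0 -0.001 0.032 0 0 0" --pt "0.3 0 -0.001 0.036 0 0 0" --pt "0.3 0 -0.001 0.036 0 0 0"

```text
clock: 11.78
position: [0.577, 0.1275, 0.0826]
ee_rot: [0.993, -0.122, 0.0, 0.0]
ft_force: [4.6, -0.5, -4.2]
grip_width: 0.433
```

Call:
servo_tool --pt "0.3 0.0007 0 0.006 0 0 0" --pt "0.3 0.0007 0 0.012 0 0 0" --pt "0.3 0.0007 0 0.017 0 0 0" --pt "0.3 0.0007 0 0.02 0 0 0" --pt "0.3 0.0007 0 0.0215 0 0 0" --pt "0.3 0.0007 0 0.0215 0 0 0"

```text
clock: 12.52
position: [0.5772, 0.1276, 0.0635]
ee_rot: [0.993, -0.122, -0.0, -0.001]
ft_force: [-11.6, -2.2, 26.0]
grip_width: 0.435
```

Call:
servo_tool --pt "0.6 0 0 -0.001 0 0 0" --pt "0.6 0 0 -0.001 0 0 0" --pt "0.6 0 0 -0.001 0 0 0" --pt "0.6 0 0 -0.03 0 0 0" --pt "0.6 0 0 -0.08 0 0 0" --pt "0.6 0.06 0.03 -0.12 0 0 0" --pt "0.6 0.12 0.06 -0.12 0 0 0" --pt "0.6 0.12 0.06 -0.12 0 0 0" --pt "0.6 0.12 0.06 -0.12 0 0 0"

```text
clock: 13.65
position: [0.6795, 0.0384, 0.1806]
ee_rot: [0.992, -0.123, -0.0, 0.001]
ft_force: [-0.1, 0.6, -0.4]
grip_width: 0.599
```

Run:
```python
from h import *
np.set_printoptions(suppress=True,precision=4)
o=monitor.get_obs();print(o["position"],o["grip_width"],o["ft_force"],o["clock"],o["joint_pos"])
cs=[]
for n in("scene","top"):
    im,d=eyes.camera(n);X=cloud(n,d)
    for k,c in[("thick",(.6095,.2525)),("thin",(.577,.1275))]:
        r=.032 if k=="thick" else .026
        P=X[(np.hypot(X[...,0]-c[0],X[...,1]-c[1])<r)&(X[...,2]>.074)&(X[...,2]<.087)]
        if len(P):print(n,k,len(P),P.mean(0),(P.min(0)+P.max(0))/2,np.median(P[:,2]))
    P=X[(np.hypot(X[...,0]-.57,X[...,1]-.175)<.03)&(X[...,2]>.109)&(X[...,2]<.13)]
    if len(P):print(n,"post",len(P),P.mean(0),(P.min(0)+P.max(0))/2)
    u,v=proj(n,(.57,.19,.06)).astype(int);c=im[v-60:v+60,u-60:u+60];cs.append(cv2.resize(c,(400,400),interpolation=3));print(u,v)
cv2.imwrite("pics/z4.png",np.hstack(cs))
```

```text
[0.6795 0.0384 0.1806] 0.5986993425671293 [-0.1345  0.5795 -0.4048] 13.65 [-0.531   0.5336  0.5925  1.3897 -0.2973  1.3084 -0.173 ]
scene thick 191 [0.6051 0.2524 0.0808] [0.6077 0.2544 0.0808] 0.08095639285792823
scene thin 131 [0.5734 0.1273 0.0805] [0.5746 0.1294 0.0801] 0.08049707520560016
scene post 27 [0.5673 0.1747 0.1157] [0.5681 0.1751 0.1154]
255 186
top thick 350 [0.6097 0.2513 0.081 ] [0.6092 0.2515 0.0808] 0.08099375812944232
top thin 30 [0.5792 0.1417 0.0809] [0.5785 0.1421 0.0812] 0.08109029043245473
top post 38 [0.5708 0.1738 0.1167] [0.5708 0.1739 0.1162]
229 189
```

View pics/z4.png

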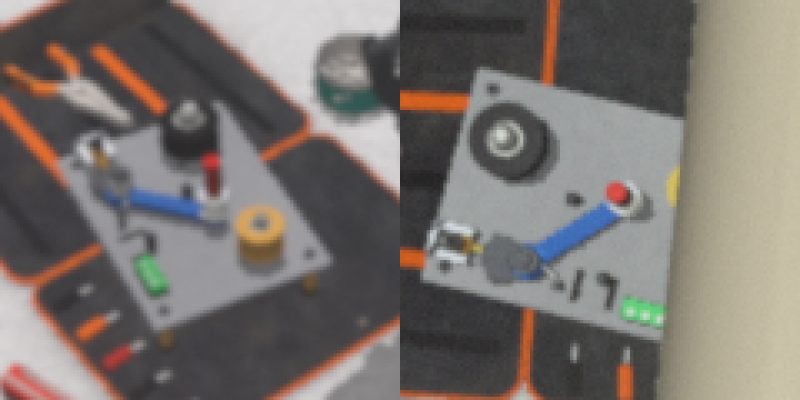

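Both pulleys are seated: their tops read 0.081 m against 0.0815 m expected, and both look level. The post is at (.570,.175), so I'll move over it with the jaws along the tangent.

Run:
```python
from h import *
go((.570,.175,.15),32.2)
```

```text
row: [-0.1377, -0.1038, 0.0309] [-0.04, 0.06, -46.16] t 13.75 yaw -13.96
```

Call:
servo_tool --pt "0.45 -0.03 -0.02 0 0 0 -10" --pt "0.45 -0.07 -0.05 0 0 0 -20" --pt "0.45 -0.11 -0.08 0.01 0 0 -30" --pt "0.45 -0.1377 -0.1038 0.02 0 0 -40" --pt "0.45 -0.1377 -0.1038 0.031 0 0 -46.2" --pt "0.45 -0.1377 -0.1038 0.031 0 0 -46.2" --pt "0.45 -0.1377 -0.1038 0.031 0 0 -46.2"

```text
clock: 14.62
position: [0.5707, 0.1743, 0.1508]
ee_rot: [0.961, 0.276, 0.0, -0.0]
ft_force: [-0.0, 0.3, -0.3]
grip_width: 0.45
```

Run:
```python
from h import *
o=monitor.get_obs();print(o["position"],o["grip_width"]);go((.570,.175,.088),32.2)
```

```text
[0.5706586  0.17426084 0.15080114] 0.45030972086025506
row: [-0.0002, -0.001, 0.0628] [-0.0, -0.03, -0.14] t 14.62 yaw 32.06
```

Call:
servo_tool --pt "0.45 0 0 0.03 0 0 0" --pt "0.45 0 0 0.055 0 0 0" --pt "0.45 0 0 0.062 0 0 0" --pt "0.2 0 0 0.062 0 0 0" --pt "0.0 0 0 0.062 0 0 0" --pt "0.0 0 0 0.062 0 0 0" --pt "0.0 0 0 0.062 0 0 0" --pt "0.0 0 0 0.062 0 0 0" --grip_force 30

```text
clock: 15.62
position: [0.5716, 0.1743, 0.0893]
ee_rot: [0.961, 0.277, 0.001, -0.0]
ft_force: [3.2, 0.1, 5.0]
grip_width: 0.156
```

Call:
servo_tool --pt "0 -0.004 -0.0001 0 0 0 3" --pt "0 -0.008 -0.0004 0 0 0 6" --pt "0 -0.012 -0.0009 0 0 0 9" --pt "0 -0.016 -0.0017 0 0 0 12" --pt "0 -0.016 -0.0017 0 0 0 12" --pt "0 -0.016 -0.0017 0 0 0 12"

```text
clock: 16.38
position: [0.5574, 0.1675, 0.0893]
ee_rot: [0.984, 0.176, 0.001, -0.0]
ft_force: [5.2, 1.1, 3.9]
grip_width: 0.147
```

```bash
cat >> h.py <<'E'
def ang():
    o=monitor.get_obs();p=o["position"][:2]-[.529,.240];a=np.arctan2(p[1],p[0])
    f=o["ft_force"];t=np.array([np.sin(a),-np.cos(a)]);print("r",np.hypot(*p).round(4),"phi",(np.radians(-57.8)-a).round(3),"f_tan",(f[:2]@t).round(2),"f_rad",(f[:2]@[np.cos(a),np.sin(a)]).round(2),"fz",f[2].round(1),"w",o["grip_width"].round(3))
E
python3 -c "
from h import *
ang()"
```

```text
Traceback (most recent call last):
  File "h.py", line 26, in ang
    f=o["ft_force"];t=np.array([np.sin(a),-np.cos(a)]);print("r",np.hypot(*p).round(4),"phi",(np.radians(-57.8)-a).round(3),"f_tan",(f[:2]@t).round(2),"f_rad",(f[:2]@[np.cos(a),np.sin(a)]).round(2),"fz",f[2].round(1),"w",o["grip_width"].round(3))
                                                                                                                                                                                                                             ^^^^^^^^^^^^^^^^^^^^^
AttributeError: 'float' object has no attribute 'round'
```

Call:
servo_tool --pt "0 -0.004 -0.0001 0 0 0 3" --pt "0 -0.008 -0.0004 0 0 0 6" --pt "0 -0.012 -0.0009 0 0 0 9" --pt "0 -0.012 -0.0009 0 0 0 9" --pt "0 -0.012 -0.0009 0 0 0 9"

```text
clock: 17.0
position: [0.5455, 0.1642, 0.0892]
ee_rot: [0.995, 0.098, 0.001, -0.0]
ft_force: [3.9, 0.7, 6.2]
grip_width: 0.151
```

```bash
sed -i 's/o\["grip_width"\].round(3)/o["grip_width"]/' h.py
python3 - <<'E'
from h import *
ang()
for n in("scene","top"):
    im,d=eyes.camera(n);u,v=proj(n,(.55,.19,.06)).astype(int);c=im[v-50:v+50,u-50:u+50];cv2.imwrite(f"pics/{n}5.png",cv2.resize(c,(400,400),interpolation=3))
E
```

```text
r 0.0776 phi 0.347 f_tan -3.93 f_rad 0.1 fz 6.2 w 0.15126585697212896
```

Call:
servo_tool --pt "0 -0.004 -0.0001 0 0 0 3" --pt "0 -0.004 -0.0001 0 0 0 3" --pt "0 -0.004 -0.0001 0 0 0 3"

```text
clock: 17.48
position: [0.5419, 0.1636, 0.0893]
ee_rot: [0.997, 0.072, 0.001, -0.0]
ft_force: [4.7, 0.5, 4.6]
grip_width: 0.151
```

Call:
servo_tool --pt "0 -0.004 -0.0001 0 0 0 3" --pt "0 -0.004 -0.0001 0 0 0 3" --pt "0 -0.004 -0.0001 0 0 0 3"

```text
clock: 17.85
position: [0.538, 0.1631, 0.0892]
ee_rot: [0.999, 0.046, 0.001, -0.0]
ft_force: [5.5, 0.5, 4.2]
grip_width: 0.155
```

Call:
servo_tool --pt "0 -0.004 -0.0001 0 0 0 3" --pt "0 -0.004 -0.0001 0 0 0 3" --pt "0 -0.004 -0.0001 0 0 0 3"

```text
clock: 18.23
position: [0.534, 0.1628, 0.0892]
ee_rot: [1.0, 0.02, 0.001, -0.0]
ft_force: [6.1, 0.0, 4.0]
grip_width: 0.15
```

Run:
```python
from h import *
ang()
im,d=eyes.camera("scene");u,v=proj("scene",(.55,.19,.06)).astype(int);a=cv2.resize(im[v-50:v+50,u-50:u+50],(400,400),interpolation=3)
cv2.imwrite("pics/z6.png",np.hstack([a,cv2.imread("pics/top5.png")]))
```

```text
r 0.0774 phi 0.497 f_tan -6.11 f_rad 0.38 fz 4.0 w 0.14966067521809914
```

View pics/z6.png

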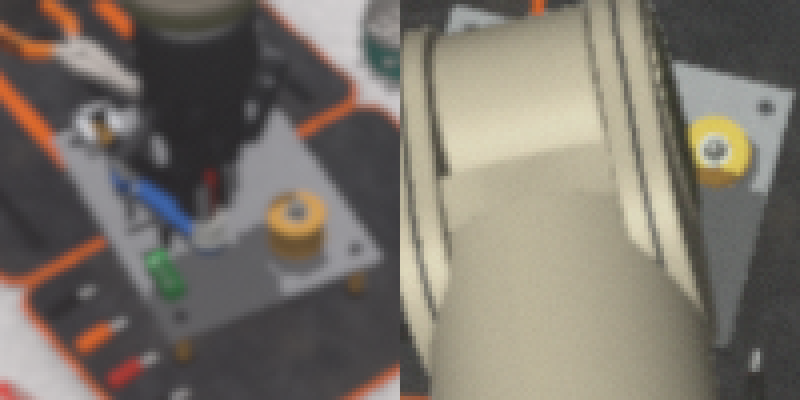

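Left panel: the fingers hold the red post at (210,190), and the arm is swung well back, clear of the brass pulley. The push force is rising smoothly and there is no stop yet, so I'll continue in small steps.

Call:
servo_tool --pt "0 -0.004 -0.0001 0 0 0 3" --pt "0 -0.004 -0.0001 0 0 0 3" --pt "0 -0.004 -0.0001 0 0 0 3"

```text
clock: 18.65
position: [0.5306, 0.1629, 0.0893]
ee_rot: [1.0, -0.006, 0.002, -0.001]
ft_force: [7.6, 1.6, 2.5]
grip_width: 0.155
```

Call:
servo_tool --pt "0 -0.004 -0.0001 0 0 0 3" --pt "0 -0.004 -0.0001 0 0 0 3" --pt "0 -0.004 -0.0001 0 0 0 3"

```text
clock: 19.02
position: [0.53, 0.1633, 0.0896]
ee_rot: [0.999, -0.033, 0.006, -0.001]
ft_force: [28.4, 3.9, -14.5]
grip_width: 0.151
```

Call:
servo_tool --pt "0 -0.0027 0 0 0 0 2" --pt "0 -0.0027 0 0 0 0 2" --pt "0 -0.0027 0 0 0 0 2"

```text
clock: 19.4
position: [0.5297, 0.1636, 0.0898]
ee_rot: [0.999, -0.05, 0.008, -0.002]
ft_force: [42.3, 7.1, -25.4]
grip_width: 0.155
```

```bash
python3 -c "
from h import *
ang()"
```

```text
r 0.0764 phi 0.553 f_tan -42.34 f_rad -6.68 fz -25.4 w 0.15464141103000545
```

Force jumped to 42 N with almost no motion, so this is the back stop. That puts the start on the first click (0.18 + 0.55 ≈ 0.735). I'll back off about 3 mm from it.

Call:
servo_tool --pt "0 0.005 0 0 0 0 -3" --pt "0 0.0085 0 0 0 0 -6" --pt "0 0.0095 0 0 0 0 -7" --pt "0 0.0095 0 0 0 0 -7" --pt "0 0.0095 0 0 0 0 -7" --pt "0 0.0095 0 0 0 0 -7"

```text
clock: 20.15
position: [0.5337, 0.1632, 0.0893]
ee_rot: [1.0, 0.011, 0.002, -0.001]
ft_force: [11.4, 5.5, -1.9]
grip_width: 0.151
```

Run:
```python
from h import *
np.set_printoptions(suppress=True,precision=4)
ang();o=monitor.get_obs();print(o["position"],o["joint_velocities"],o["torque"])
for n in("scene","top"):
    im,d=eyes.camera(n);X=cloud(n,d)
    for k,c,r in[("thick",(.6085,.2525),.035),("thin",(.576,.127),.028)]:
        P=X[(np.hypot(X[...,0]-c[0],X[...,1]-c[1])<r)&(X[...,2]>.074)&(X[...,2]<.087)]
        if len(P):print(n,k,len(P),P.mean(0),np.median(P[:,2]))
    if n=="scene":
        u,v=proj(n,(.55,.19,.06)).astype(int);cv2.imwrite("pics/z7.png",cv2.resize(im[v-50:v+50,u-50:u+50],(600,600),interpolation=3))
        b,g,r=[im[...,i].astype(int) for i in range(3)]
        P=X[(np.hypot(X[...,0]-.54,X[...,1]-.2)<.06)&(b>90)&(r<b-50)&(X[...,2]>.054)&(X[...,2]<.068)][:,:2]
        w,V=np.linalg.eigh(np.cov(P.T));print("blue",len(P),P.mean(0),np.degrees(np.arctan2(*-V[::-1,1]*np.sign(V[1,1]))))
```

```text
r 0.0769 phi 0.501 f_tan -11.72 f_rad -4.81 fz -1.9 w 0.15141816502019564
[0.5337 0.1632 0.0893] [-0.0001  0.0007 -0.0004 -0.0008  0.0002  0.0005 -0.0001] [ 1.0493 -2.123  -0.2606]
scene thin 130 [0.5736 0.1273 0.0803] 0.08035023221597146
blue 61 [0.5268 0.2064] -90.4314126581517
top thick 52 [0.6289 0.256  0.0811] 0.08103696335596669
top thin 194 [0.5778 0.1254 0.0808] 0.08072272457217874
```

View pics/z7.png

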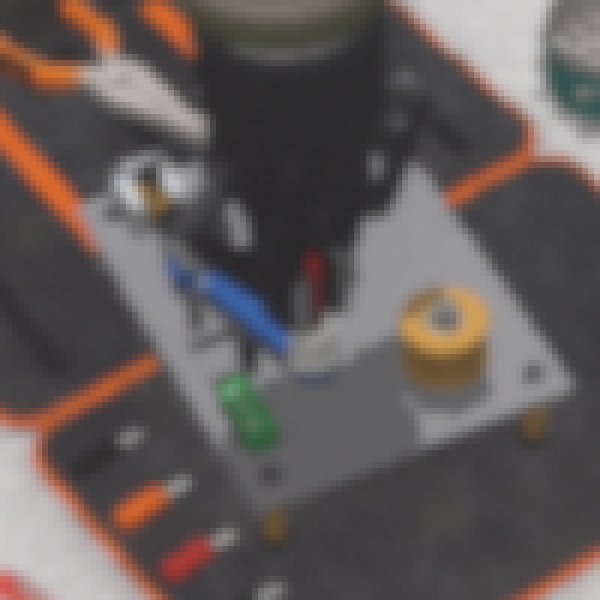

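Call:
servo_tool --pt "0 0.001 0 0 0 0 0" --pt "0 0.002 0 0 0 0 0" --pt "0 0.002 0 0 0 0 0" --pt "0 0.002 0 0 0 0 0" --pt "0 0.002 0 0 0 0 0"

```text
clock: 20.88
position: [0.5352, 0.1633, 0.0893]
ee_rot: [1.0, 0.011, 0.002, -0.001]
ft_force: [8.2, 3.4, 0.6]
grip_width: 0.149
```

```bash
python3 -c "
from h import *
ang()"
```

```text
r 0.077 phi 0.481 f_tan -8.41 f_rad -2.77 fz 0.6 w 0.148594369581733
```

```bash
python3 -c "
from h import *
print(ticket.hand_in())"
```

```text
the job is handed in; nothing more can be done
None
```

I put both pulleys on their shafts and handed the job in at about 21 s, with the fingers still holding the tensioner back. The hand-in gives no verdict.

- **Pulleys:** each one met its shoulder with a clear downward stop (21 N and 26 N). Their tops measured about 0.081 m, against about 0.0815 m expected when fully seated. They looked level after release.
- **Tensioner:** I gripped the red post and swung it about 0.55 rad, until the force jumped to 42 N at what I took to be the back stop. I then backed off about 5 mm to an estimated 0.67 rad. The push there was 8.4 N, which is what the spring should give at that angle. In the camera image, taken just before the last 2 mm of that, the blue arm had turned about 0.53 rad.

**Less certain:**
- **Angle:** it depends on the arm having started on the first click (about 0.18 rad), which I worked out from where the stop was.
- **Forces:** the readings did not fully agree. On the way in I read 6.1 N at nearly the same place where I later read 8–12 N, probably because the post shifted in the grip.
- **Pawl:** I did not see it directly.
- **Tape, hex keys and battery:** I kept clear of them but did not measure them again at the end.

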